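Refit the return spring and head of a patty press

TASK

The patty press has been washed and has to be put together again. Thread the taller of the two loose springs over the bare guide post until it stands on the base, turning it a little if the coils catch, and set the press head onto both posts so that it rests level on the two springs. Then push the head down well into the round dish and let the springs lift it up again; leave everything else on the counter where it is.

Things in the scene. Friction and masses are not known exactly. Their poses are not given: they have to be found in the camera images.
- press: fixed patty press; origin: centre of its underside on the counter, z up. Aluminium base 150 (x) x 216 (y) mm, top 24 mm high; round steel dish in the middle; two upright steel guide posts 12 mm thick at +75 and -75 mm along its own y axis, seats 30 mm and tips 160 mm above the counter, the top 6 mm tapering to 7 mm. The +y post already carries its spring; the -y post is bare.
- bare_post_foot (a point): the seat at the foot of the bare post, on the post's axis, 30 mm above the counter; axes as the press. The post's tip is 130 mm above it.
- dish_rim (a point): centre of the dish's rim, 44 mm above the counter; dish 106 mm outside, 96 mm inside, its floor 14 mm below the rim; axes as the press
- tall_spring_center (a point): centre (half-way up, on the axis) of the taller loose spring, standing upright: plain steel wire 3.2 mm, 25 mm outside, 17 mm inside, 100 mm high, flat closed ends, 60 g, 160 N/m lengthwise, stiff sideways; z along it. It and the short one stand some 10 to 20 cm apart; either may be the nearer. Pinched 12 mm below its top it can be carried all the way down; the post's tip then is 42 mm above the grasp.
- short_spring_center (a point): centre of the shorter loose spring of another press, standing upright: same wire and diameter, 60 mm high, 35 g. To be left alone.
- press_head: press head, 0.4 kg, standing upright on its disc; origin: centre of the disc's underside, z up. Steel disc 88 mm across, 12 mm thick; above it an aluminium cross bar along its own y axis with a bush at +75 and -75 mm along y: bore 15.5 mm, outside 29 mm, 32 mm high, undersides 45 mm above the origin; black handle bar on top. Head and press fit either way round (half a turn).
- head_grip (a point): centre of the head's handle bar (92 mm along the head's y, 24 mm wide in x, 22 mm high, 30 mm free beneath it), 112 mm above the disc's underside; axes as the head. Head resting on both springs: about 182 mm (+-5) above the counter; disc on the dish's floor: 142 mm, which takes about 15 N beyond the head's weight; let go, it springs back up. The hanging disc must be carried above the posts' tips.
- shaker_center (a point): centre of an aluminium spice shaker, 54 mm across, 87 mm high, standing
- bottle_center (a point): centre of a white sauce squeeze bottle, 64 mm across, 188 mm high, standing
- bowl_center (a point): centre of a steel bowl, 130 mm across, 50 mm high
- can_center (a point): centre of an aluminium drink can, 66 mm across, 115 mm high, standing
- brush_center (a point): about the middle of a white washing-up brush lying bristles down on the counter, 220 mm long
Mind the look-alikes: they are no part of the job. Leave any red look-alike of the press_head alone.

How it is judged:
On the way, in this order (a step that is already met when the one before it is completed fails the run):
1. the tall spring is over the bare post and stands on its seat (horizontal distance between tall_spring_center and bare_post_foot below 0.008 m and z of tall_spring_center in the frame of bare_post_foot below 0.056 m and angle between tall_spring_center's own z axis and vertical below 0.15 rad), for 0.2 s.
2. the head is on both posts, down to the springs (horizontal distance between head_grip and dish_rim below 0.012 m and angle between the y axis of head_grip and the y axis of press, either way round below 0.08 rad and angle between head_grip's own z axis and vertical below 0.15 rad and z of head_grip in the frame of press below 0.2 m), for 0.1 s.
3. the head is pushed down so that its disc is at least 5 mm inside the dish (horizontal distance between head_grip and dish_rim below 0.012 m and z of head_grip in the frame of press below 0.151 m), for 0.05 s.
At the end, for the whole second after the job is handed in: the tall spring stands on the seat of the formerly bare post (within 8 mm of its axis, upright); the head is on both posts, level within 0.1 rad and in line within 0.06 rad, lifted by the springs so that the handle's centre is 170 to 196 mm above the counter, and at rest (all of step 1 and horizontal distance between head_grip and dish_rim below 0.01 m and angle between the y axis of head_grip and the y axis of press, either way round below 0.06 rad and angle between head_grip's own z axis and vertical below 0.1 rad and z of head_grip in the frame of press between 0.17 and 0.196 m and linear speed of press_head below 0.02 m/s); the robot touches nothing.
It fails at once if another thing on the counter was moved more than 40 mm or knocked over (distance of any of short_spring_center, shaker_center, bottle_center, bowl_center, can_center, brush_center from where it was at the start of the episode above 0.04 m or angle between short_spring_center's own z axis and vertical above 0.6 rad).
It also fails if it takes over 72 s, if anything falls off the work surface, if the arm or the gripper's body presses on something with over 40 N, if the wrist force passes 120 N, or if a joint passes its speed limit or range.

ROBOT

A 6-joint arm with a two-finger parallel gripper is mounted at the origin on the work surface. World frame = base frame: x ahead of the robot, y to its left, z up, the work surface at z = 0. Lengths are in m, angles in rad, forces in N, time in s.
With the tool pointing down it reaches from about 0.35 to 0.975 m from the base axis. Payload 7.1 kg.
Tool frame: the origin (TCP) lies midway between the tips of the shut fingers; the grasp point (between the pads) lies 19 mm behind it; z points along the fingers, x is the direction in which the jaws open and shut, and the axes are right-handed (so a half turn about z gives the same grasp; the last joint's range is limited). The gripper opens to 88 mm and grips with 3 to 60 N. Pads are 20 mm wide; open, the fingers measure 115 mm over their backs; the gripper's body (75 mm by 178 mm) begins 61 mm behind the grasp point.
Start: joints at [1.23, 0.423, 1.63, -0, 1.089, -0.019], TCP at [0.198, 0.593, 0.201] pointing down, gripper open.
Joint ranges: [-3, 3], [-0.9, 2.11], [0.09, 2.58], [-1.31, 4.45], [0.11, 2.69], [-2.54, 2.54]. Speed limits (rad/s): [2.39, 2.39, 3.01, 3.14, 3.14, 3.14].

INTERFACE

Orientations are given as a unit quaternion [w, x, y, z].
In Python, from station import move_pose, movel, movej, command_gripper, wait, inverse_kinematics, read_camera, camera_info, MotionError, job_done, get_time, get_joint_pos, get_qvel, get_effort, get_tcp_pos, get_ee_rot, get_ft_force, get_ft_torque, get_grip_width gives the robot as it stands. Calls block until the motion is done:
- move_pose(position, orientation): joint-space move of the TCP to a pose.
- movel(position, frame=None, v=0.15, until_force=None): straight line of the TCP; frame=None keeps the orientation; v is the mean speed in m/s. With until_force (N) it stops when the force on the tool has changed by that much, and returns True; else False.
- movej(angles): joint-space move.
- command_gripper(opening): opening from 0.0 (shut) to 1.0 (fully open); the grip force is fixed at half the most; returns when the fingers have stopped.
- wait(seconds).
- inverse_kinematics(position, orientation): joint angles nearest the present ones, or None.
- read_camera(name): name is "side" or "top" or "wrist"; returns the picture (480x640x3 uint8, red, green, blue); there is no depth.
- camera_info(name): a dict with "intrinsics" (3x3 intrinsics, pixels), "T" (4x4, takes a point from camera to world coordinates); the wrist camera has in their place "tool_from_camera" (4x4, takes a point from camera to tool coordinates, whose origin is the TCP and whose axes are the tool frame's). Camera axes: x right, y up, looking along -z (the intrinsics and any distortion apply to the point x, -y, -z); pixel columns grow to the right and rows downward; lengths in m; the calibration is good to about 2 mm. A picture is of the moment at which its call begins: read the wrist's pose just before it. camera_info takes no time and is no camera call.
A pose or a line that the arm cannot do raises MotionError and nothing moves.
- job_done(): hands the job in, once; it reports no verdict.
Readings, each from a call of its own:
- get_time(): time.
- get_joint_pos(): joint angles.
- get_qvel(): joint speeds.
- get_effort(): joint torques, N m.
- get_tcp_pos(): TCP position.
- get_ee_rot(): TCP orientation.
- get_ft_force(): force on the tool from outside, world axes, zero at the start.
- get_ft_torque(): the same for the moment, N m.
- get_grip_width(): opening from 0.0 (shut) to 1.0 (fully open).
Only numpy, scipy, OpenCV 4.12 (cv2) and the standard library are available. Lean on these libraries where they do the work, as an engineer would, in place of code of your own. Each camera call takes 0.05 s, during which the arm holds its last target.

## Working session

There is one attempt and no reset: what is moved stays moved. The work goes in short steps, each a Python script; the robot and the scene stay as the last script left them, time stands still between calls to the robot, and variables do not carry over. Pictures are saved under pics/ and viewed, and the job is handed in when it is done.

```bash
mkdir -p pics; ls
python3 - <<'E'
from station import *
import cv2,numpy as np
np.set_printoptions(precision=4,suppress=True)
print(get_time(),get_ee_rot())
for n in("side","top","wrist"):
    im=read_camera(n); cv2.imwrite(f"pics/{n}0.png",im[:,:,::-1]); print(n,camera_info(n))
E
```

```text
pics
0.0 [ 0.0005  0.8113  0.5847 -0.0006]
side {'intrinsics': array([[562.3179,   0.    , 322.9041],
       [  0.    , 562.3179, 229.5881],
       [  0.    ,   0.    ,   1.    ]]), 'T': array([[ 0.9978,  0.0571, -0.0342,  0.4998],
       [-0.065 ,  0.7286, -0.6819, -0.9558],
       [-0.014 ,  0.6826,  0.7307,  1.1214],
       [ 0.    ,  0.    ,  0.    ,  1.    ]])}
top {'intrinsics': array([[544.4441,   0.    , 313.4972],
       [  0.    , 544.4441, 237.2184],
       [  0.    ,   0.    ,   1.    ]]), 'T': array([[-0.014 ,  0.9924, -0.1223,  0.3774],
       [-0.9995, -0.0175, -0.0271,  0.0011],
       [-0.029 ,  0.1219,  0.9921,  1.4217],
       [ 0.    ,  0.    ,  0.    ,  1.    ]])}
wrist {'intrinsics': array([[364.8773,   0.    , 313.9722],
       [  0.    , 364.8773, 238.9035],
       [  0.    ,   0.    ,   1.    ]]), 'tool_from_camera': array([[ 1.    , -0.0011, -0.0015, -0.0001],
       [-0.0015, -0.9551, -0.2964, -0.0817],
       [-0.0012,  0.2964, -0.9551, -0.1848],
       [ 0.    ,  0.    ,  0.    ,  1.    ]])}
```

View pics/side0.png

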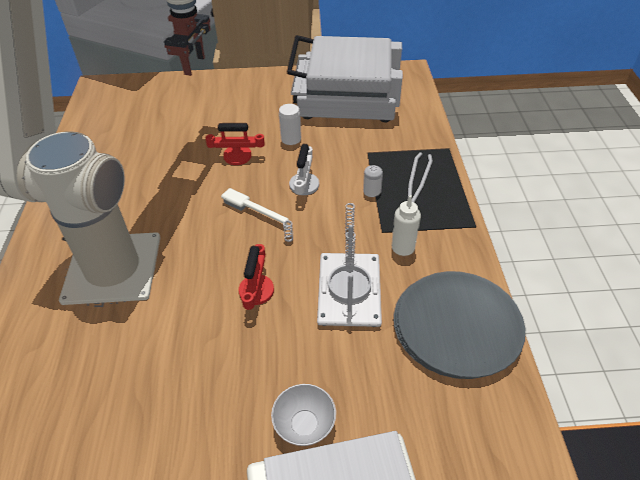

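View pics/top0.png

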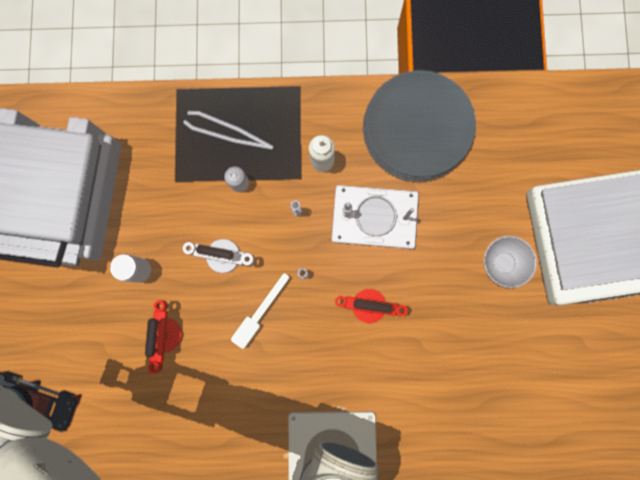

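View pics/wrist0.png

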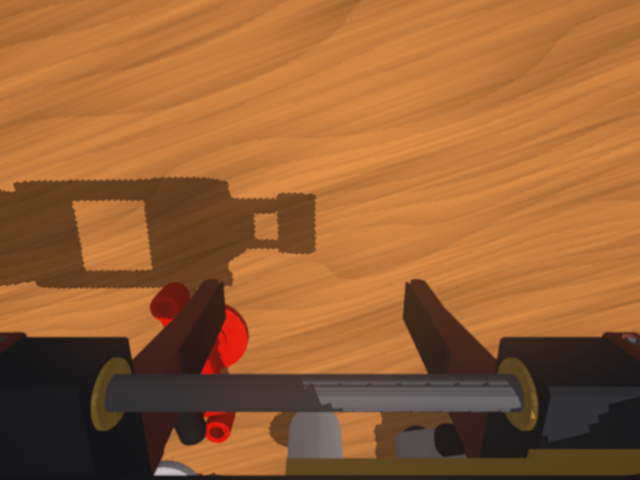

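```bash
cat > h.py <<'E'
from station import *
import cv2,numpy as np
np.set_printoptions(precision=4,suppress=True)
from scipy.spatial.transform import Rotation as R
def proj(n,P):
    c=camera_info(n);T=c['T'];K=c['intrinsics']
    p=(np.atleast_2d(P)-T[:3,3])@T[:3,:3]; p=p*[1,-1,-1]; q=p@K.T
    return q[:,:2]/q[:,2:]
def ray(c,uv,T=None):
    K=c['intrinsics'];T=c['T'] if T is None else T
    d=np.array([(uv[0]-K[0,2])/K[0,0],-(uv[1]-K[1,2])/K[1,1],-1])
    return T[:3,3],T[:3,:3]@d
def atz(n,uv,z,T=None):
    o,d=ray(camera_info(n),uv,T); return o+d*(z-o[2])/d[2]
def tri(uv1,uv2,n1="top",n2="side"):
    A=[];b=[]
    for n,uv in((n1,uv1),(n2,uv2)):
        o,d=ray(camera_info(n),uv); d=d/np.linalg.norm(d); M=np.eye(3)-np.outer(d,d); A.append(M);b.append(M@o)
    return np.linalg.lstsq(np.vstack(A),np.hstack(b),rcond=None)[0]
def wristT():
    p=np.array(get_tcp_pos()); q=np.array(get_ee_rot()); T=np.eye(4); T[:3,:3]=R.from_quat(q,scalar_first=True).as_matrix(); T[:3,3]=p
    return T@camera_info("wrist")['tool_from_camera']
def quat(phi):  # tool down, jaw x axis at angle phi in world xy
    x=np.array([np.cos(phi),np.sin(phi),0]); z=np.array([0,0,-1.]); y=np.cross(z,x)
    return R.from_matrix(np.c_[x,y,z]).as_quat(scalar_first=True)
E
python3 - <<'E'
from h import *
t=cv2.imread('pics/top0.png'); s=cv2.imread('pics/side0.png')
a=cv2.resize(t[180:300,170:430],None,fx=3,fy=3,interpolation=cv2.INTER_CUBIC)
b=cv2.resize(s[130:330,260:400],None,fx=3,fy=3,interpolation=cv2.INTER_CUBIC)
cv2.imwrite('pics/ct.png',a);cv2.imwrite('pics/cs.png',b)
E
```

```text
(no output)
```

View pics/ct.png

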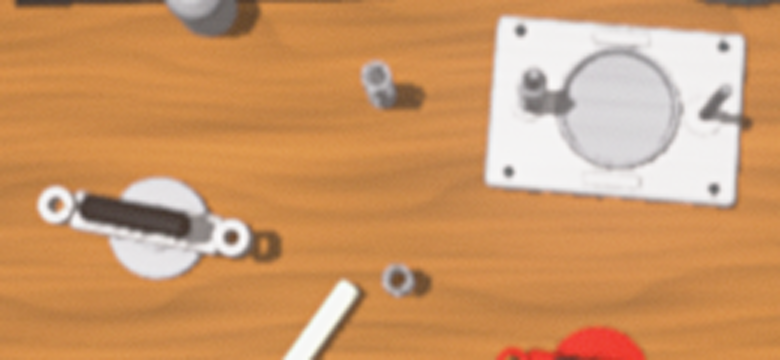

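View pics/cs.png

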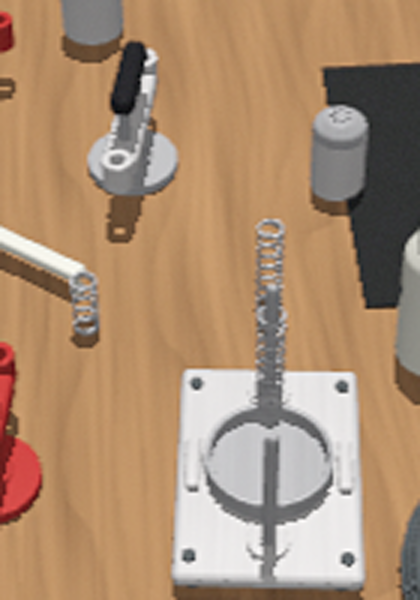

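Run:
```python
from h import *
f=lambda x,y:(170+(x-1)/3,180+(y-1)/3)
g=lambda x,y:(260+(x-1)/3,130+(y-1)/3)
C=[atz("top",f(*p),.024) for p in((500,17),(745,37),(735,206),(487,186))]
print("corners",C, np.mean(C,0))
e=(C[0]-C[1]+C[3]-C[2]); print("yaw y axis", np.degrees(np.arctan2(-e[0],e[1])), np.linalg.norm(e)/2)
C=[atz("side",g(*p),.024) for p in((183,371),(359,371),(366,572),(173,584))]; print(np.mean(C,0))
e=(C[0]-C[3]+C[1]-C[2]); print("yaw y axis side", np.degrees(np.arctan2(-e[0],e[1])), np.linalg.norm(e)/2)
print("dish top",atz("top",f(619,108),.044))
print("tall top",atz("top",f(376,74),.1),"side",atz("side",g(271,228),.1))
print("short top",atz("top",f(397,278),.06),"side",atz("side",g(84,277),.06))
b1=atz("top",f(56,204),.077);b2=atz("top",f(232,238),.077);print("bushes",b1,b2,(b1+b2)/2,np.linalg.norm(b1-b2)); d=b1-b2; print(np.degrees(np.arctan2(-d[0],d[1])))
print("disc",atz("top",f(159,227),.012), atz("side",g(133,160),.012))
print("handle",atz("top",f(135,215),.123), tri(f(135,215),g(129,77)))
```

```text
corners [array([ 0.6853, -0.0224,  0.024 ]), array([ 0.6633, -0.2341,  0.024 ]), array([ 0.5164, -0.2201,  0.024 ]), array([ 0.5373, -0.0084,  0.024 ])] [ 0.6006 -0.1212  0.024 ]
yaw y axis -5.7860036322369295 0.21282762874016484
[ 0.6042 -0.1248  0.024 ]
yaw y axis side -5.866873412412349 0.21011457045149662
dish top [ 0.5999 -0.1217  0.044 ]
tall top [0.6229 0.0817 0.1   ] side [0.6229 0.0764 0.1   ]
short top [0.4572 0.0683 0.06  ] side [0.4591 0.0691 0.06  ]
bushes [0.5224 0.3512 0.077 ] [0.4915 0.204  0.077 ] [0.507  0.2776 0.077 ] 0.15047053982583977
-11.825713471613247
disc [0.5077 0.2776 0.012 ] [0.5086 0.2702 0.012 ]
handle [0.5074 0.2752 0.123 ] [0.5089 0.2781 0.1095]
```

Run:
```python
from h import *
for n,uv,z in(("bottle",(321,142),.188),("shaker",(235,172),.087),("brush",(262,308),.02)): print(n,atz("top",uv,z))
out={}
def look(name):
    T=wristT(); im=read_camera("wrist"); cv2.imwrite(f"pics/{name}.png",im[:,:,::-1]); np.save(f"pics/{name}.npy",T)
move_pose([0.60,0.08,0.28],quat(np.pi/2)); wait(.2); look("w_spring"); print(get_time(),get_joint_pos())
move_pose([0.57,-0.13,0.33],quat(np.pi/2)); wait(.2); look("w_press"); print(get_time(),get_joint_pos(),get_ft_force())
```

```text
bottle [0.753  0.0141 0.188 ]
shaker [0.7109 0.233  0.087 ]
brush [0.3699 0.1739 0.02  ]
2.7417 [ 0.1137  0.3159  1.5993  0.0001  1.2265 -1.4578]
3.8667 [-0.2425  0.2429  1.5852  0.0001  1.3142 -1.8151] [-0.1833 -0.4383  0.0027]
```

View pics/w_spring.png

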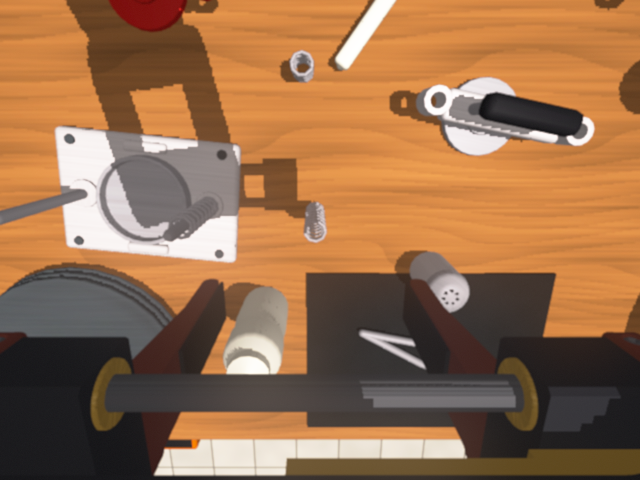

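View pics/w_press.png

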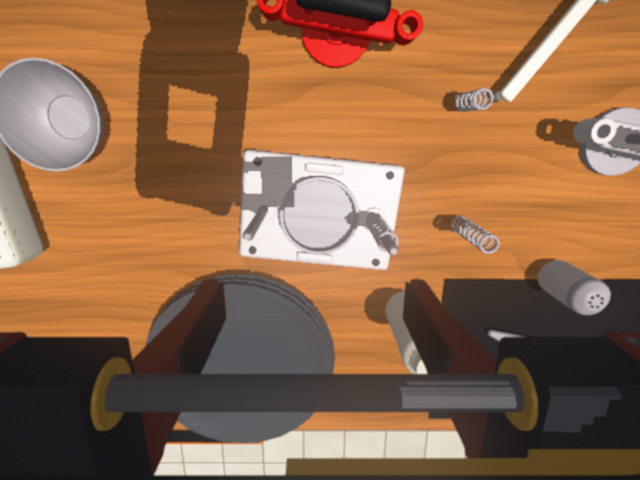

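Run:
```python
from h import *
a=cv2.imread('pics/w_spring.png'); b=cv2.imread('pics/w_press.png')
c1=cv2.resize(a[190:260,280:350],None,fx=5,fy=5,interpolation=cv2.INTER_CUBIC)
c2=cv2.resize(b[145:275,235:415],None,fx=4,fy=4,interpolation=cv2.INTER_CUBIC)
c3=cv2.resize(a[70:170,400:600],None,fx=3.5,fy=3.5,interpolation=cv2.INTER_CUBIC)
cv2.imwrite('pics/c1.png',np.hstack([c1,np.zeros((350,10,3),np.uint8)]));cv2.imwrite('pics/c2.png',c2);cv2.imwrite('pics/c3.png',c3)
```

```text
(no output)
```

View pics/c1.png

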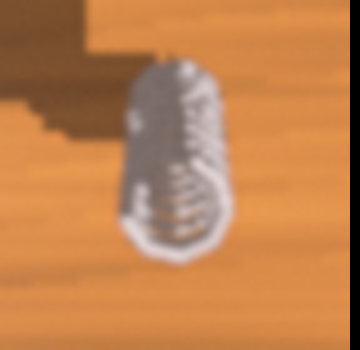

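View pics/c2.png

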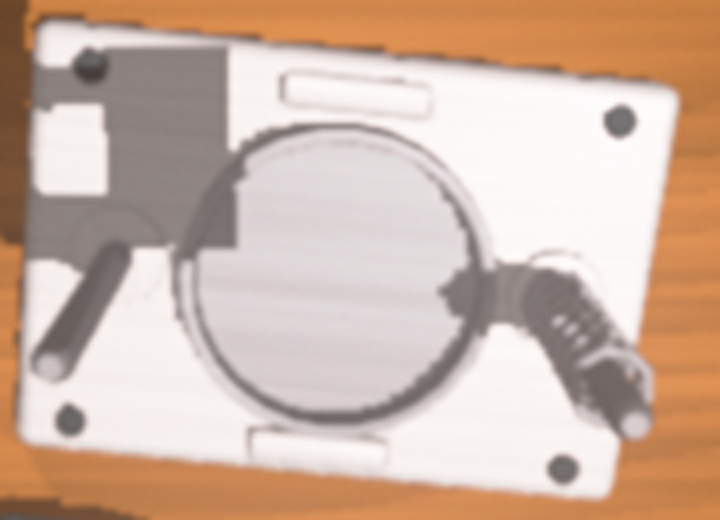

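View pics/c3.png

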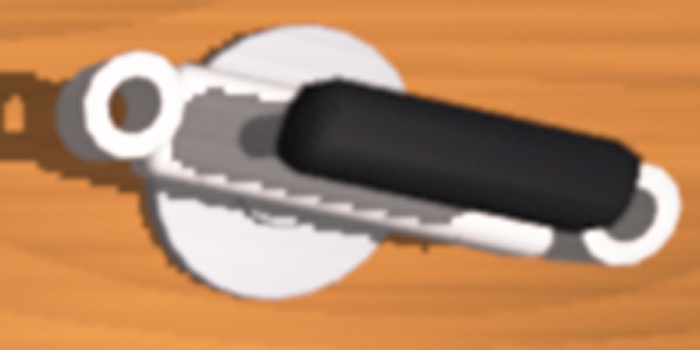

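Run:
```python
from h import *
Ts=np.load('pics/w_spring.npy');Tp=np.load('pics/w_press.npy')
F=lambda p,o,s:((p[0]-s/2+.5)/s+o[0],(p[1]-s/2+.5)/s+o[1])
w=lambda uv,z,T:atz("wrist",uv,z,T)
print("spring",w(F((178,208),(280,190),5),.1,Ts))
t1=w(F((52,363),(235,145),4),.16,Tp);t2=w(F((636,423),(235,145),4),.16,Tp);print("tips",t1,t2,(t1+t2)/2,np.linalg.norm(t1-t2),np.degrees(np.arctan2(-(t2-t1)[0],(t2-t1)[1])))
C=[w(F(p,(235,145),4),.024,Tp) for p in((38,20),(679,90),(608,497),(20,441))];print("base",np.mean(C,0)); e=C[1]+C[2]-C[0]-C[3];print(np.degrees(np.arctan2(-e[0],e[1])))
print("dish",w(F((337,276),(235,145),4),.044,Tp))
b1=w(F((133,105),(400,70),3.5),.077,Ts);b2=w(F((631,214),(400,70),3.5),.077,Ts);d=b2-b1
print("head",b1,b2,(b1+b2)/2,np.linalg.norm(d),np.degrees(np.arctan2(-d[0],d[1])))
print("handle", w(F((460,153),(400,70),3.5),.123,Ts))
```

```text
spring [0.6231 0.0823 0.1   ]
tips [ 0.5949 -0.1953  0.16  ] [ 0.6105 -0.0462  0.16  ] [ 0.6027 -0.1207  0.16  ] 0.14990356988113152 -5.9824332687071395
base [ 0.6023 -0.121   0.024 ]
-5.774515262336601
dish [ 0.5994 -0.1214  0.044 ]
head [0.4933 0.2038 0.077 ] [0.5226 0.352  0.077 ] [0.508  0.2779 0.077 ] 0.15105108563469372 -11.210362572349306
handle [0.5074 0.2732 0.123 ]
```

Run:
```python
from h import *
q=quat(np.radians(84.2))
def look(name):
    T=wristT(); im=read_camera("wrist"); cv2.imwrite(f"pics/{name}.png",im[:,:,::-1]); np.save(f"pics/{name}.npy",T)
move_pose([.623,.082,.2],q)
print(movel([.623,.082,.069],v=.1,until_force=8), get_tcp_pos())
command_gripper(0.0); print(get_grip_width()*88,get_ft_force())
movel([.623,.082,.27],v=.15); print(get_grip_width()*88,get_ft_force())
move_pose([.5945,-.1955,.27],q); wait(.2); look("w_held")
for n in("side","top"): cv2.imwrite(f"pics/{n}1.png",read_camera(n)[:,:,::-1])
print(get_time(),get_tcp_pos(),get_grip_width()*88)
s=cv2.imread('pics/side1.png');cv2.imwrite('pics/cs1.png',cv2.resize(s[120:340,260:440],None,fx=2.7,fy=2.7,interpolation=cv2.INTER_CUBIC))
```

```text
False [0.6236 0.0821 0.0697]
22.52894163202543 [-0.4375 -0.1638 -0.1689]
22.388388481492523 [ 0.2123 -0.5764 -0.5808]
10.2833 [ 0.5948 -0.1947  0.27  ] 22.30376718612283
```

View pics/w_held.png

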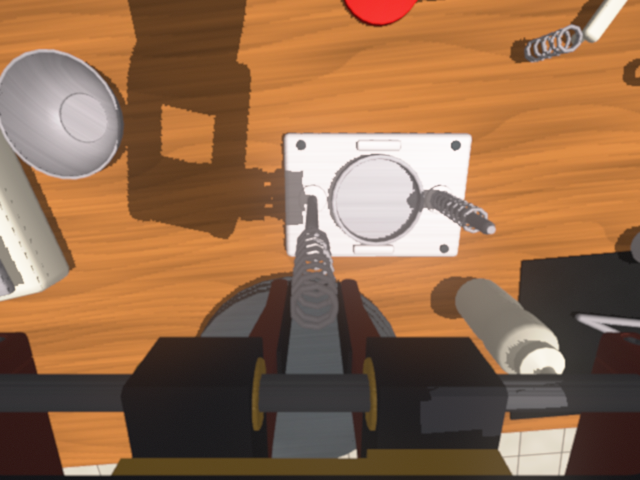

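View pics/cs1.png

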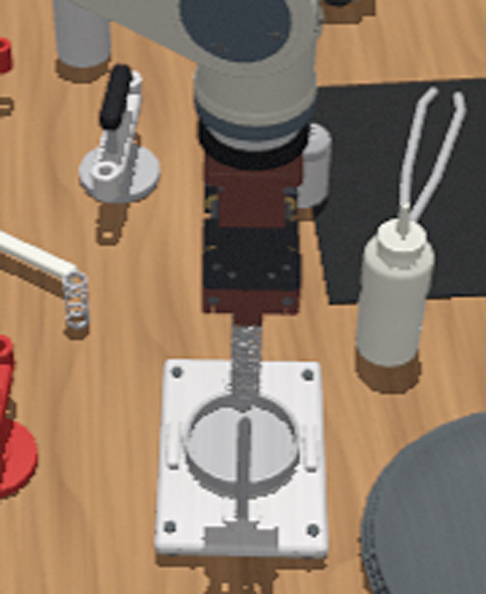

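Run:
```python
from h import *
T=np.load('pics/w_held.npy');K=camera_info("wrist")["intrinsics"]
def pw(P):
    p=(np.array(P)-T[:3,3])@T[:3,:3]; p=p*[1,-1,-1]; q=K@p; return q[:2]/q[2]
im=cv2.imread('pics/w_held.png'); o=(270,170);s=6
c=cv2.resize(im[170:340,270:360],None,fx=s,fy=s,interpolation=cv2.INTER_CUBIC)[:, :]
def dot(P,col):
    u=pw(P); print(u); cv2.circle(c,tuple(int(round((u[i]-o[i]+.5)*s)) for i in(0,1)),4,col,-1)
dot([.5948,-.1955,.16],(0,0,255)); dot([.5948,-.1955,.03],(0,0,255))
g=get_tcp_pos(); 
for dz in(.012+.019,-.088+.019): dot([g[0],g[1],g[2]+dz],(0,255,0))
cv2.imwrite('pics/c4.png',cv2.resize(c,None,fx=.58,fy=.58))
```

```text
[311.9047 227.6885]
[312.3717 198.1988]
[312.3459 307.8611]
[312.7672 242.5468]
```

View pics/c4.png

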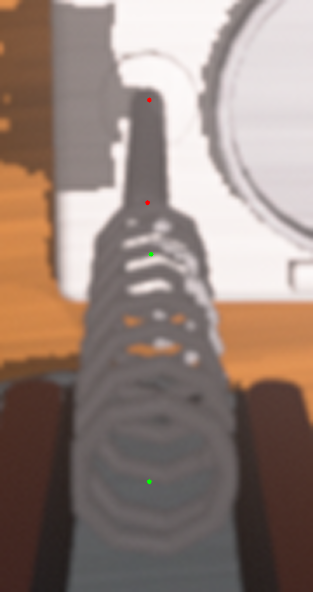

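Run:
```python
from h import *
x,y=.5945,-.1965
r=movel([x,y,.19],v=.08,until_force=5); print(r,get_tcp_pos(),get_ft_force(),get_grip_width()*88)
def look(name):
    T=wristT(); im=read_camera("wrist"); cv2.imwrite(f"pics/{name}.png",im[:,:,::-1]); np.save(f"pics/{name}.npy",T)
if not r:
    r=movel([x,y,.101],v=.08,until_force=5); print(r,get_tcp_pos(),get_ft_force(),get_grip_width()*88)
look("w_ins"); print(get_time())
im=cv2.imread("pics/w_ins.png");cv2.imwrite("pics/c5.png",cv2.resize(im[150:350,220:420],None,fx=3,fy=3))
```

```text
False [ 0.595  -0.1967  0.1906] [ 0.4798 -0.416   0.2039] 22.48749155187167
False [ 0.5949 -0.1967  0.1016] [ 0.3092  0.5933 -0.2412] 22.336615855066814
12.7417
```

View pics/c5.png

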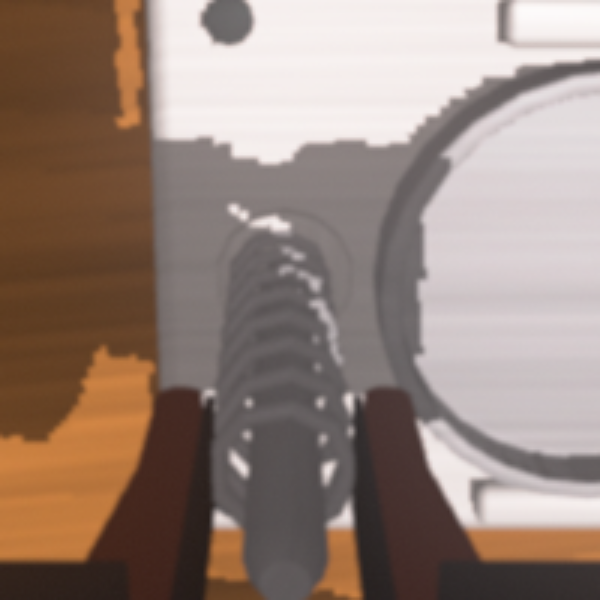

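Run:
```python
from h import *
x,y=.5945,-.1965
r=movel([x,y,.095],v=.03,until_force=2); print(r,get_tcp_pos(),get_ft_force())
command_gripper(0.6); wait(.2); movel([x,y,.25],v=.2)
T=wristT(); im=read_camera("wrist"); cv2.imwrite("pics/w_after.png",im[:,:,::-1]); np.save("pics/w_after.npy",T)
s=read_camera("side")[:,:,::-1]; print(get_time())
a=cv2.resize(im[130:350,220:520,::-1],None,fx=2,fy=2,interpolation=cv2.INTER_CUBIC); cv2.imwrite("pics/c6.png",a)
```

```text
False [ 0.5945 -0.1965  0.0949] [-0.2882 -0.643   0.3499]
14.975
```

View pics/c6.png

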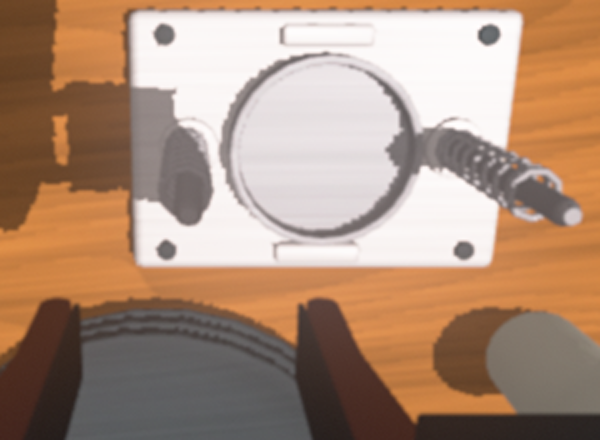

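Run:
```python
from h import *
im=cv2.imread("pics/w_after.png")
a=cv2.resize(im[180:250,280:350],None,fx=7,fy=7,interpolation=cv2.INTER_CUBIC); 
s=read_camera("side")[:,:,::-1]
b=cv2.resize(s[200:340,300:400],None,fx=3.5,fy=3.5,interpolation=cv2.INTER_CUBIC)
a=cv2.convertScaleAbs(a,alpha=1.6,beta=0)
cv2.imwrite("pics/c7.png",np.hstack([a[:490],b[:490]]))
```

```text
(no output)
```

View pics/c7.png

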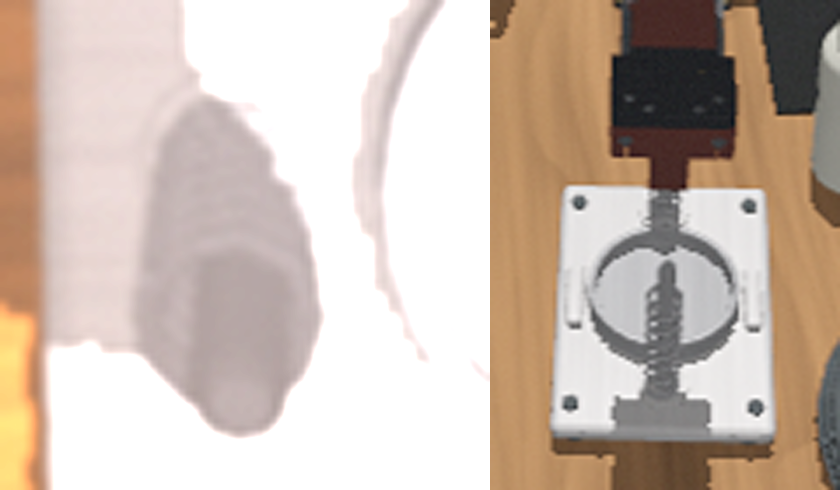

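Run:
```python
from h import *
T=np.load('pics/w_after.npy')
print("tip",atz("wrist",(280+(243-3)/7,180+(402-3)/7),.16,T))
q=quat(np.radians(-11.5))
command_gripper(1.0)
move_pose([.507,.24,.27],q); wait(.2)
T=wristT(); im=read_camera("wrist"); cv2.imwrite("pics/w_head.png",im[:,:,::-1]); np.save("pics/w_head.npy",T); print(get_time(),get_tcp_pos())
```

```text
tip [ 0.5953 -0.1958  0.16  ]
18.075 [0.5072 0.2397 0.2699]
```

View pics/w_head.png

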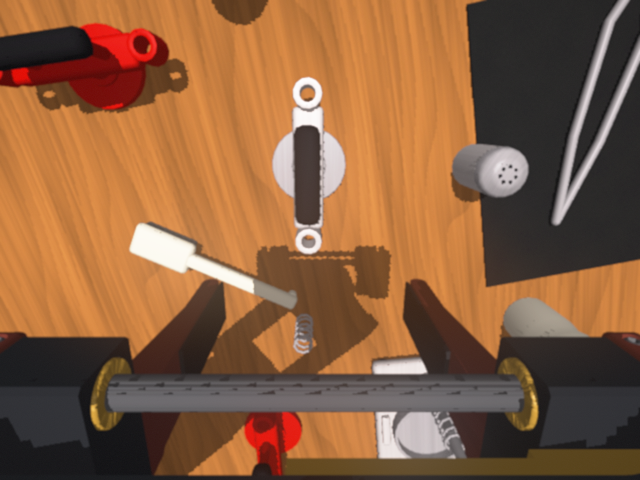

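Run:
```python
from h import *
T=np.load('pics/w_head.npy')
b1=atz("wrist",(307.3,93.3),.077,T);b2=atz("wrist",(308.5,241),.077,T);d=b1-b2
print("head",b1,b2,(b1+b2)/2,np.linalg.norm(d),np.degrees(np.arctan2(-d[0],d[1])))
print("handle",atz("wrist",(308,175),.123,T),"disc",atz("wrist",(309,164),.012,T))
im=cv2.imread("pics/w_head.png");cv2.imwrite("pics/c8.png",cv2.resize(im[70:260,260:360],None,fx=3,fy=3,interpolation=cv2.INTER_CUBIC))
```

```text
head [0.5233 0.3505 0.077 ] [0.4942 0.204  0.077 ] [0.5088 0.2773 0.077 ] 0.14936928369339358 -11.25377020461244
handle [0.51   0.2794 0.123 ] disc [0.5093 0.2785 0.012 ]
```

View pics/c8.png

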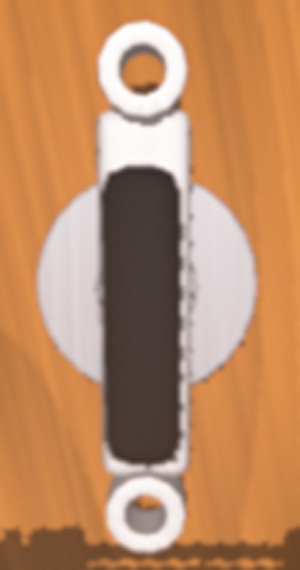

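Run:
```python
from h import *
q=quat(np.radians(-11.3)); x,y=.5083,.2777
movel([x,y,.2],frame=q,v=.15)
print(movel([x,y,.094],v=.1,until_force=8),get_tcp_pos())
command_gripper(0.0); print(get_grip_width()*88,get_ft_force())
movel([x,y,.31],v=.15); print(get_grip_width()*88,get_ft_force())
q=quat(np.radians(-5.85))
move_pose([.6025,-.121,.31],q); wait(.3)
print(get_time(),get_tcp_pos(),get_ft_force())
T=wristT(); im=read_camera("wrist"); cv2.imwrite("pics/w_hh.png",im[:,:,::-1]); np.save("pics/w_hh.npy",T)
for n in("side","top"): cv2.imwrite(f"pics/{n}2.png",read_camera(n)[:,:,::-1])
s=cv2.imread('pics/side2.png');t=cv2.imread('pics/top2.png')
cv2.imwrite('pics/c9.png',np.hstack([cv2.resize(s[140:340,290:410],None,fx=3,fy=3,interpolation=cv2.INTER_CUBIC)[:600],cv2.resize(t[150:300,310:440],None,fx=3,fy=4,interpolation=cv2.INTER_CUBIC)]))
```

```text
False [0.5088 0.2779 0.0946]
23.59015074961917 [-0.0689 -0.5362 -0.9691]
23.498391332351606 [ 0.783   0.5519 -5.5196]
24.375 [ 0.6026 -0.1202  0.31  ] [-0.4914 -0.0941 -4.0456]
```

View pics/c9.png

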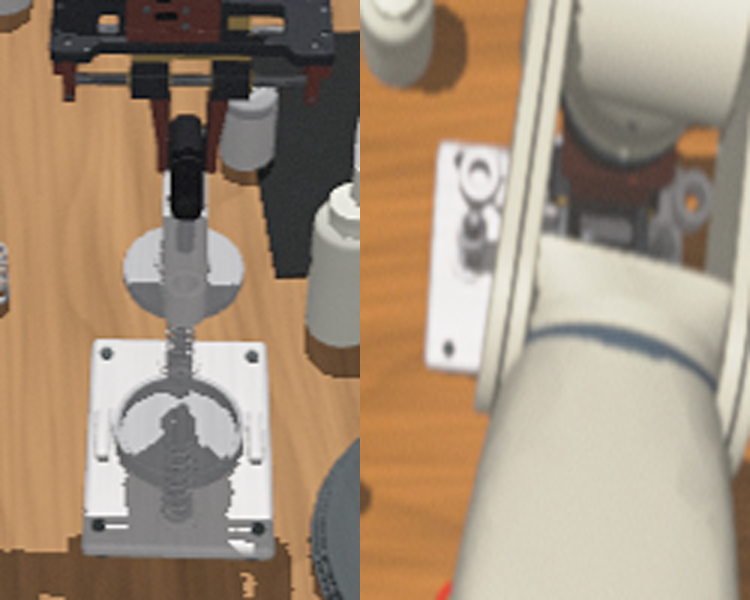

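View pics/w_hh.png

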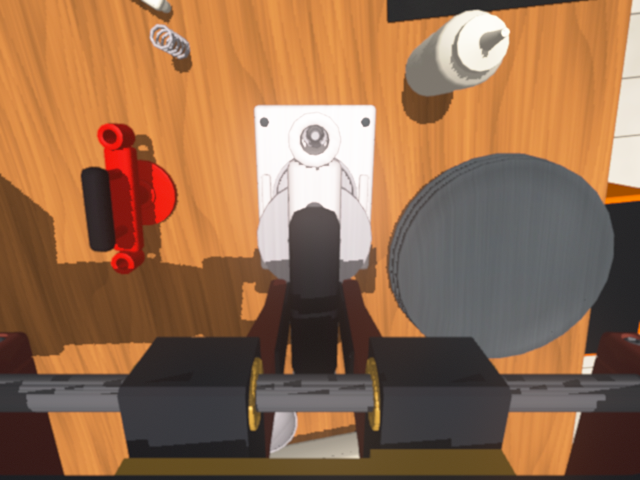

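Run:
```python
from h import *
T=np.load('pics/w_hh.npy');im=cv2.imread("pics/w_hh.png")
a=cv2.resize(im[95:185,260:370],None,fx=7,fy=7,interpolation=cv2.INTER_CUBIC);cv2.imwrite("pics/c10.png",a)
K=camera_info("wrist")["intrinsics"]
def pw(P):
    p=(np.array(P)-T[:3,3])@T[:3,:3]; p=p*[1,-1,-1]; q=K@p; return q[:2]/q[2]
R2=R.from_euler('z',-5.85,degrees=True).as_matrix()
for p,n in(((0,.075,.077),"bushtop"),((0,.075,.045),"bushbot")): print(n,pw(R2@np.array(p)+[.6026,-.1202,.2154]))
print("tip",pw([.6101,-.0464,.16]), atz("wrist",(315,138),.2924,T))
```

```text
bushtop [314.0411 138.8608]
bushbot [313.9925 137.1589]
tip [313.8285 134.8845] [ 0.6108 -0.0452  0.2924]
```

View pics/c10.png

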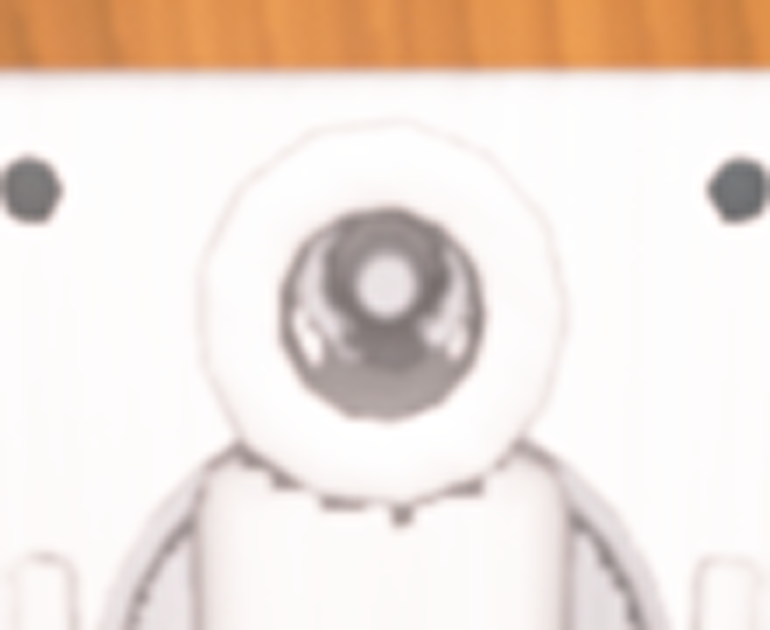

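Run:
```python
from h import *
x,y=.603,-.1212
movel([x,y,.23],v=.1)
r=movel([x,y,.195],v=.04,until_force=6); print(r,get_tcp_pos(),get_ft_force(),get_ft_torque())
if not r:
    r=movel([x,y,.170],v=.04,until_force=8); print(r,get_tcp_pos(),get_ft_force(),get_ft_torque())
T=wristT(); im=read_camera("wrist"); cv2.imwrite("pics/w_on.png",im[:,:,::-1]);s=read_camera("side")[:,:,::-1]; print(get_time())
cv2.imwrite('pics/c11.png',np.hstack([cv2.resize(s[180:340,290:410],None,fx=3,fy=3),im[:,150:550,::-1]]))
```

```text
False [ 0.6032 -0.1213  0.1953] [-0.1286  0.1803 -4.3526] [-0.0114  0.0276 -0.0088]
False [ 0.6031 -0.1212  0.1702] [ 0.1488  0.3222 -1.5648] [-0.0445  0.1274  0.059 ]
27.375
```

View pics/c11.png

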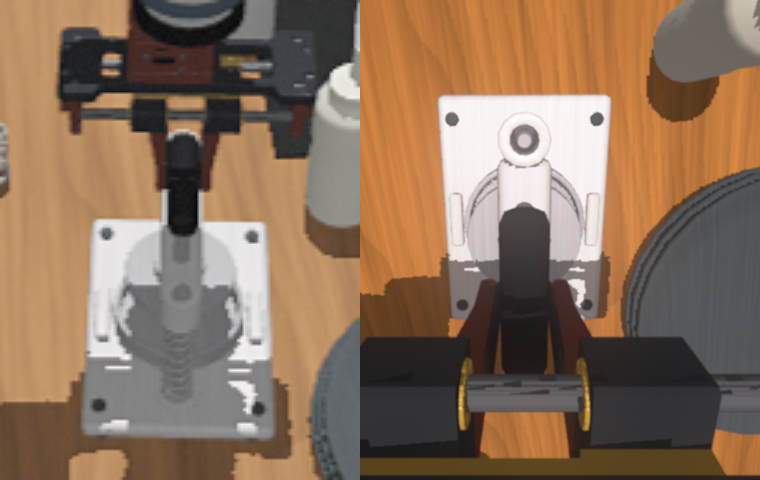

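Run:
```python
from h import *
x,y=.603,-.1212
for z in(.15,.138,.1265):
    r=movel([x,y,z],v=.04,until_force=22); print(r,get_tcp_pos(),get_ft_force(),get_grip_width()*88)
wait(.3)
T=wristT(); im=read_camera("wrist"); cv2.imwrite("pics/w_dn.png",im[:,:,::-1]);np.save("pics/w_dn.npy",T);s=read_camera("side")[:,:,::-1]; print(get_time())
cv2.imwrite('pics/c12.png',np.hstack([cv2.resize(s[180:340,290:410],None,fx=3,fy=3),im[:,150:550,::-1]]))
```

```text
False [ 0.6033 -0.1212  0.1503] [-0.9413 -0.1152  3.7279] 23.800566628431692
False [ 0.6034 -0.1213  0.1387] [-1.2131  0.2684  7.5999] 23.366167781746473
False [ 0.6042 -0.1209  0.1287] [-3.0964  2.7366 15.5724] 23.867308638845927
29.3083
```

View pics/c12.png

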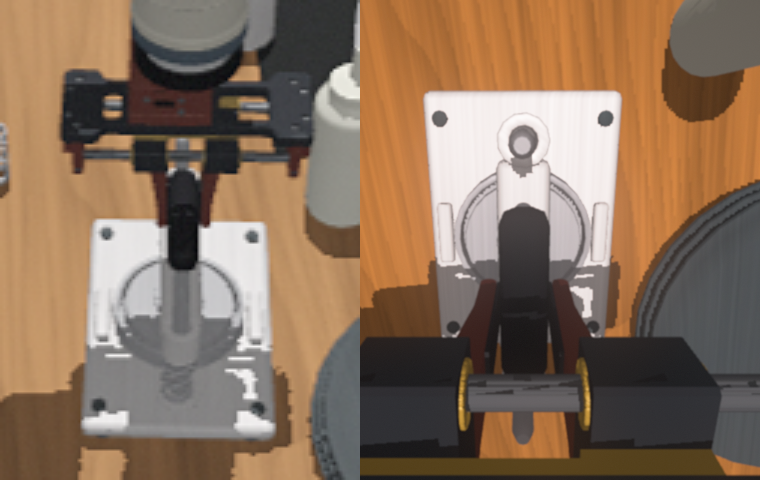

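Run:
```python
from h import *
x,y=.6038,-.1212
r=movel([x,y,.125],v=.03,until_force=12); wait(.2);print(r,get_tcp_pos(),get_ft_force(),get_ft_torque())
x=.603
for z in(.14,.155,.163):
    movel([x,y,z],v=.06); print(get_tcp_pos(),get_ft_force())
wait(.2); print(get_ft_force(),get_time())
command_gripper(0.5); wait(.4); print(get_ft_force())
movel([x,y,.26],v=.15); wait(.2)
T=wristT(); im=read_camera("wrist"); cv2.imwrite("pics/w_end.png",im[:,:,::-1]);np.save("pics/w_end.npy",T);s=read_camera("side")[:,:,::-1]; print(get_time())
cv2.imwrite('pics/c13.png',np.hstack([cv2.resize(s[180:340,290:410],None,fx=3,fy=3),im[:,150:550,::-1]]))
```

```text
False [ 0.6052 -0.1206  0.1278] [-4.0286  5.1306 20.2654] [ 0.6456  1.0672 -0.021 ]
[ 0.6042 -0.1214  0.1415] [ 0.0487 -0.3264  6.7924]
[ 0.6036 -0.1213  0.1555] [ 1.9187 -0.5462  2.6096]
[ 0.6026 -0.121   0.1629] [ 1.7756  0.3813 -0.04  ]
[0.805  0.9611 0.2571] 31.0417
[-0.9652 -0.8981  1.0901]
33.075
```

View pics/c13.png

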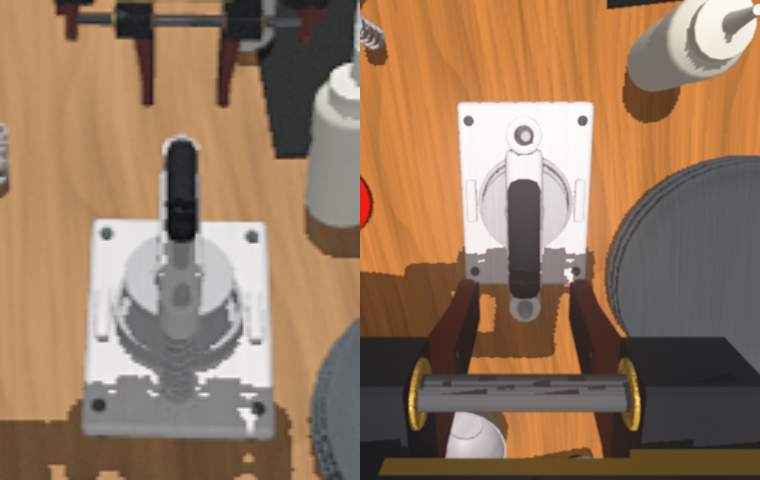

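Run:
```python
from h import *
x,y=.603,-.1212
command_gripper(0.0)
movel([x,y,.205],v=.15)
r=movel([x,y,.175],v=.025,until_force=1.5); print(r,get_tcp_pos(),get_ft_force())
for z in(.18,.17,.16,.154,.150):
    p=get_tcp_pos()
    if z<p[2]:
        r=movel([x,y,z],v=.04,until_force=20); print(r,get_tcp_pos(),get_ft_force(),get_ft_torque())
        if get_ft_force()[2]>22: break
wait(.2); print(get_tcp_pos(),get_ft_force(),get_time())
im=read_camera("wrist");s=read_camera("side")[:,:,::-1]
cv2.imwrite('pics/c14.png',np.hstack([cv2.resize(s[180:340,290:410],None,fx=3,fy=3),im[:,150:550,::-1]]))
```

```text
False [ 0.6032 -0.1212  0.1752] [ 0.5223 -0.9262  0.7284]
False [ 0.6028 -0.1211  0.1697] [ 0.0911 -0.1867  0.7232] [-0.0667  0.0872  0.0153]
False [ 0.6031 -0.1212  0.1599] [-0.1766 -0.3444  3.3306] [-0.0421  0.1851 -0.0096]
False [ 0.6032 -0.1213  0.1543] [-1.202   0.6309  4.9768] [-0.0477  0.2171 -0.0005]
False [ 0.6034 -0.1213  0.1506] [-0.4618  0.005   6.6616] [-0.0302  0.1833  0.026 ]
[ 0.6035 -0.1213  0.1508] [-1.3179 -0.2326  5.6811] 37.1583
```

View pics/c14.png

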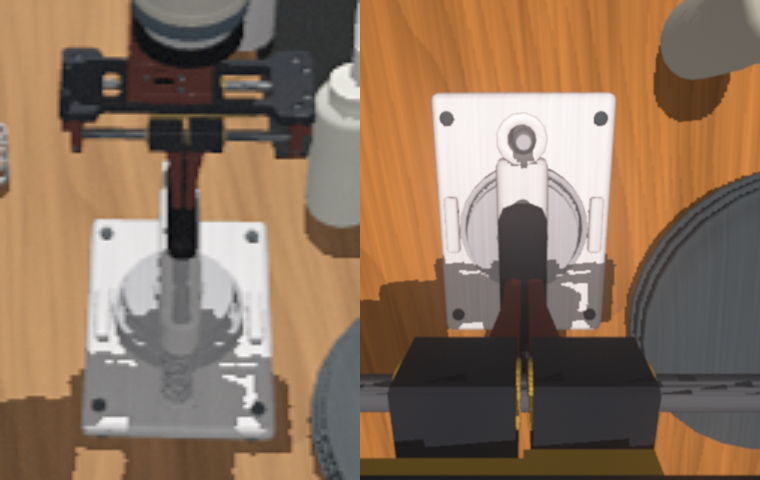

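Run:
```python
from h import *
im=cv2.imread("pics/w_end.png")
a=cv2.resize(im[110:180,270:360],None,fx=4.5,fy=4.5,interpolation=cv2.INTER_CUBIC)
b=cv2.resize(im[260:330,270:360],None,fx=4.5,fy=4.5,interpolation=cv2.INTER_CUBIC)
cv2.imwrite("pics/c15.png",np.hstack([a,b]))
T=np.load("pics/w_end.npy");K=camera_info("wrist")["intrinsics"]
def pw(P):
    p=(np.array(P)-T[:3,3])@T[:3,:3]; p=p*[1,-1,-1]; q=K@p; return q[:2]/q[2]
R2=R.from_euler('z',-5.85,degrees=True).as_matrix()
for h in(.16,.17,.18,.19):
    o=np.array([.603,-.121,h-.112])
    print(h,*[pw(R2@np.array(p)+o).round(1) for p in((0,.075,.077),(0,-.075,.077),(0,.046,.123),(0,-.046,.123))], proj("side",[R2@np.array(p)+o for p in((0,-.046,.123),(0,.046,.123),(0,-.075,.077))]).round(1).tolist())
print("tips",pw([.6106,-.0464,.16]),pw([.5953,-.1956,.16]))
```

```text
0.16 [314.9 134.3] [314.5 296.7] [314.9 176.2] [314.6 289.5] [[350.4, 260.6], [350.5, 230.0], [349.9, 284.0]]
0.17 [314.9 134.5] [314.5 301.5] [314.9 178. ] [314.6 294.9] [[350.5, 257.7], [350.6, 227.1], [350.0, 281.2]]
0.18 [314.9 134.8] [314.5 306.5] [314.9 179.9] [314.6 300.7] [[350.6, 254.7], [350.7, 224.1], [350.1, 278.4]]
0.19 [314.9 135.1] [314.5 311.9] [314.9 182.1] [314.6 306.9] [[350.7, 251.7], [350.8, 221.0], [350.2, 275.6]]
tips [314.8703 135.2432] [314.4808 314.6445]
```

View pics/c15.png

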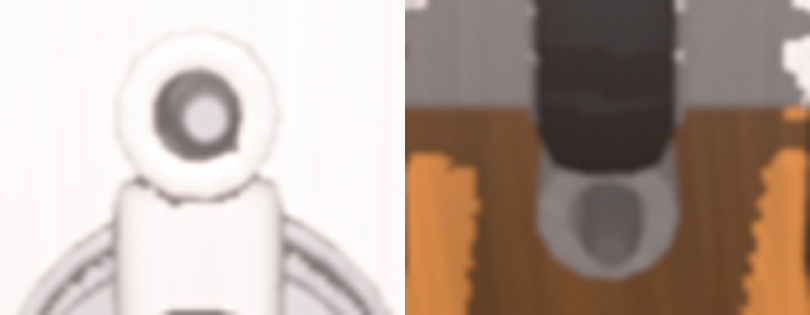

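Run:
```python
from h import *
x,y=.603,-.1212
for z in(.145,.14,.137,.134,.131,.128,.125):
    r=movel([x,y,z],v=.03,until_force=14); f=get_ft_force(); print(r,get_tcp_pos(),f,get_ft_torque())
    if f[2]>24: break
wait(.2); print(get_tcp_pos(),get_ft_force(),get_time())
T=wristT();im=read_camera("wrist");s=read_camera("side")[:,:,::-1];np.save("pics/w_dn2.npy",T);cv2.imwrite("pics/w_dn2.png",im[:,:,::-1]);cv2.imwrite("pics/side_dn2.png",s)
cv2.imwrite('pics/c16.png',np.hstack([cv2.resize(s[180:340,290:410],None,fx=3,fy=3),im[:,150:550,::-1]]))
```

```text
False [ 0.6036 -0.1213  0.1459] [-0.2944  0.0717  9.2853] [ 0.0297  0.2785 -0.0242]
False [ 0.6038 -0.1214  0.1411] [-0.6243  0.1522  9.1975] [-0.0185  0.2646  0.0061]
False [ 0.604  -0.1214  0.1384] [-0.5168  0.0173 10.9526] [-0.005   0.3139  0.005 ]
False [ 0.6051 -0.1209  0.1366] [-1.9246  2.7479 17.2891] [0.4216 0.2638 0.0157]
False [ 0.6065 -0.1203  0.135 ] [-0.5855  7.3615 23.4617] [ 1.1334  0.1782 -0.0039]
False [ 0.608  -0.1203  0.1344] [-2.7626  9.459  35.9744] [ 1.5579  0.5822 -0.049 ]
[ 0.608  -0.1202  0.1344] [-1.6659  9.505  37.5774] 39.0917
```

View pics/c16.png

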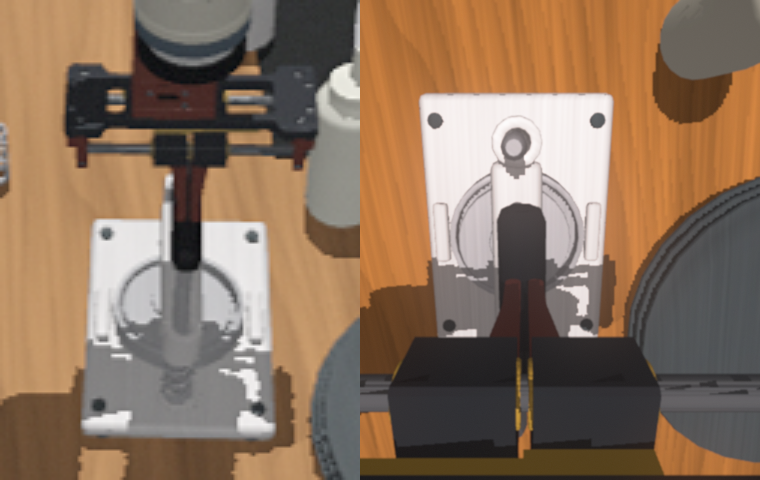

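Run:
```python
from h import *
x,y=.603,-.1212
movel([x,y,.16],v=.08); movel([x,y,.172],v=.05); movel([x,y,.26],v=.15); wait(.8)
T=wristT();im=read_camera("wrist");s=read_camera("side")[:,:,::-1];np.save("pics/w_f.npy",T);cv2.imwrite("pics/w_f.png",im[:,:,::-1]);cv2.imwrite("pics/side_f.png",s)
print(get_time(),get_ft_force())
cv2.imwrite('pics/c17.png',np.hstack([cv2.resize(s[180:340,290:410],None,fx=3,fy=3),im[:,150:550,::-1]]))
K=camera_info("wrist")["intrinsics"]
def pw(P):
    p=(np.array(P)-T[:3,3])@T[:3,:3]; p=p*[1,-1,-1]; q=K@p; return q[:2]/q[2]
R2=R.from_euler('z',-5.85,degrees=True).as_matrix()
for h in(.17,.18,.19):
    o=np.array([.603,-.121,h-.112])
    print(h,*[pw(R2@np.array(p)+o).round(1) for p in((0,.075,.077),(0,-.075,.077),(0,.046,.123),(0,-.046,.123))])
```

```text
41.7667 [ 0.3616 -0.0686 -0.2153]
0.17 [313.8 134.3] [313.6 300.7] [313.7 177.5] [313.6 294. ]
0.18 [313.8 134.5] [313.5 305.7] [313.7 179.5] [313.6 299.8]
0.19 [313.8 134.8] [313.5 311. ] [313.7 181.6] [313.6 305.9]
```

View pics/c17.png

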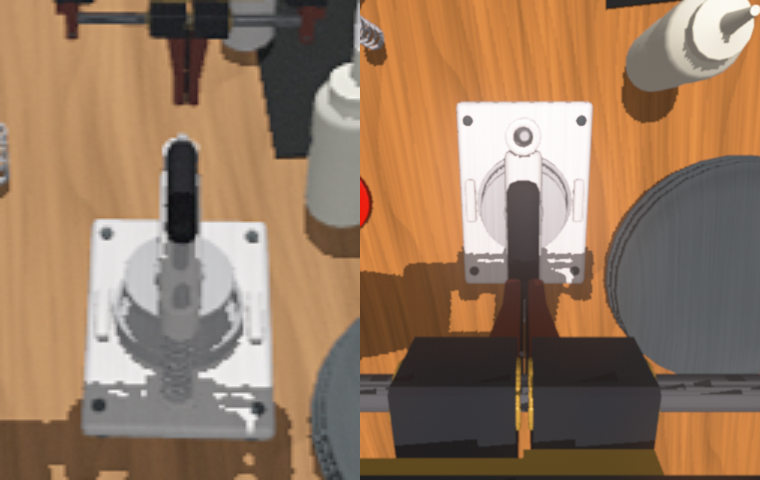

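View pics/side_f.png

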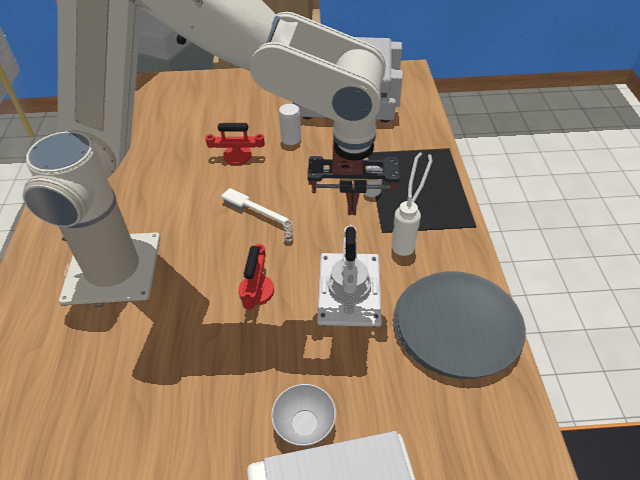

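Run:
```python
from station import *
print(job_done(),get_time())
```

```text
the job is handed in; nothing more can be done
the job is handed in; nothing more can be done
```

The press is back together, and I handed the job in shortly after 41.8 s on the robot's clock. No verdict was reported.

- **Spring:** I threaded the tall spring over the bare post. The coils did not catch, and the close-up pictures show it standing upright on its seat.
- **Head:** I set the silver head on both posts and pushed it down twice, first holding the handle and then with shut fingers on top of it. Both pushes met a hard stop after about 34 mm. I take this to be the dish floor.
- **Final state:** The springs lifted the head back up. In the last pictures it looks level and in line with the press, and the gripper is clear of it. I measured the handle's height as about 177–180 mm after the first push, and after the second push it looked the same.
- **Other things:** In the last side picture the short spring, red heads, brush, bottle, bowl and can stand where they were. The shaker was mostly hidden behind the gripper.

**Checks that disagreed:**
- **First push:** it stalled with the handle at about 145 mm by the gripper's position, against 142 mm expected on the floor. That is still under the 151 mm limit.
- **Second push:** the shut fingers touched the handle about 19 mm lower than the tool's tip position predicted, so I relied on the distance travelled and the camera measurement instead.
- **Peak push:** the second push peaked at about 38 N on the wrist, through the fingertips. The limit there is 120 N; the 40 N limit is for the arm and gripper body.

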